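# Find the loaded saggar, slide it home and give it its witness bar

## Task

Three identical closed saggars stand in a row on the ware board and only one has a piece inside: feel by nudging them which one is loaded (clearly the heaviest). Without lifting or tipping any, slide the loaded one gently away from you until it sits square and fully home against the wooden fence, and leave the two empty ones on the board in the front row, well clear of the fence. Then take the witness bar from the pocket tray and lay it flat in the dish in the loaded saggar's lid; leave everything else where it is.

Things in the scene. Friction and masses are not known exactly. Their poses are not given: they have to be found in the camera images.
- saggar_a: one of three look-alike closed fireclay boxes (saggars), 80 (x) x 100 (y) x 61 mm high, lid fixed on; origin at the centre of its underside, x towards the fence within 0.2 rad, near face at x = -40. Any of the three may be the loaded one. In the middle of the lid is a dish, 52 (x) x 64 (y) inside, floor 56 above the underside, rim 5 higher
- saggar_b: the same as saggar_a in every outward way; origin and axes as there. The loaded one weighs about 0.86 kg, an empty one 0.21 kg. Sliding slowly on the board an empty one takes about 1.5 to 2.5 N to push, the loaded one about 6 to 10 N
- saggar_c: the same as saggar_a in every outward way; origin and axes as there. Too wide to grasp: push it low on its near face, e.g. with both half-open fingers side by side
- board: fixed plywood ware board lying on the table, 310 (x) x 470 (y) x 12 thick; origin at the centre of its underside, x away from the robot and square to the fence. The saggars stand on its top, 12 above the origin
- fence: fixed wooden batten along the far edge of the board, 20 (x) x 460 (y) x 35 high, standing on the board; origin at the centre of its underside, x square to it and away from the robot: its near face is at x = -10, so a saggar is home with its origin at x = -50
- tray: fixed wooden tray with three pockets in a row along its x, 170 (x) x 60 (y) x 8 high; origin at the centre of its underside; pocket floors 4 above the table, pocket centres at x = -55, 0, +55, each about 50 x 52 inside
- bar: witness bar, plain ceramic bar 40 (x) x 16 (y) x 16 mm, 24 g, lying in one of the tray's pockets (not always the same), along the tray's x within 0.2 rad, standing about 12 above the pocket walls; origin at the centre of its underside. Grip it across its 16 mm width (its y)
- disc1: ceramic test disc, 28 dia x 14, in another pocket; origin under its centre. Not part of the job: leave it alone.
- disc2: ceramic test disc, 28 dia x 14, in another pocket; origin under its centre. Not part of the job: leave it alone.
- cup: white mug, 72 dia x 85 high, origin under its centre. Not part of the job: leave it alone.
- bottle: yellow capped bottle, 56 dia x 150 high, origin under its centre. Not part of the job: leave it alone.
- rib: flat wooden rib 90 x 50 x 8, left of the board, origin under its centre. Not part of the job: leave it alone.
- jar: small terracotta jar, 72 dia x 58 high, left of the board, origin under its centre. Not part of the job: leave it alone.

How it is judged (in metres and radians):
On the way, in this order (a step that is already met when the one before it is completed fails the run):
1. the loaded saggar is home and square against the fence (((contact force between saggar_a and board above 4.5 N and x of saggar_a in the frame of fence between -0.056 and -0.044 m and y of saggar_a in the frame of fence between -0.23 and 0.23 m and angle between the x axis of saggar_a and the x axis of fence, either way round below 0.1 rad) or (contact force between saggar_b and board above 4.5 N and x of saggar_b in the frame of fence between -0.056 and -0.044 m and y of saggar_b in the frame of fence between -0.23 and 0.23 m and angle between the x axis of saggar_b and the x axis of fence, either way round below 0.1 rad) or (contact force between saggar_c and board above 4.5 N and x of saggar_c in the frame of fence between -0.056 and -0.044 m and y of saggar_c in the frame of fence between -0.23 and 0.23 m and angle between the x axis of saggar_c and the x axis of fence, either way round below 0.1 rad))), for 0.2 s.
2. the witness bar is out of the tray (height (world z) of bar above 0.04 m), for 0.1 s.
At the end, for the whole second after the job is handed in: Loaded saggar home: centre within 6 mm of the home distance, within 0.1 rad of square; bar lying flat and at rest in its lid's dish; both empties on the board, centres at least 100 mm in front of the fence's centre line (((contact force between saggar_a and board above 4.5 N and x of saggar_a in the frame of fence between -0.056 and -0.044 m and y of saggar_a in the frame of fence between -0.23 and 0.23 m and angle between the x axis of saggar_a and the x axis of fence, either way round below 0.1 rad and x of bar in the frame of saggar_a between -0.026 and 0.026 m and y of bar in the frame of saggar_a between -0.032 and 0.032 m and z of bar in the frame of saggar_a between 0.05 and 0.068 m and linear speed of each of bar, saggar_a below 0.02 m/s and x of each of saggar_b, saggar_c in the frame of fence below -0.1 m and contact force between each of saggar_b, saggar_c and board above 1 N) or (contact force between saggar_b and board above 4.5 N and x of saggar_b in the frame of fence between -0.056 and -0.044 m and y of saggar_b in the frame of fence between -0.23 and 0.23 m and angle between the x axis of saggar_b and the x axis of fence, either way round below 0.1 rad and x of bar in the frame of saggar_b between -0.026 and 0.026 m and y of bar in the frame of saggar_b between -0.032 and 0.032 m and z of bar in the frame of saggar_b between 0.05 and 0.068 m and linear speed of each of bar, saggar_b below 0.02 m/s and x of each of saggar_a, saggar_c in the frame of fence below -0.1 m and contact force between each of saggar_a, saggar_c and board above 1 N) or (contact force between saggar_c and board above 4.5 N and x of saggar_c in the frame of fence between -0.056 and -0.044 m and y of saggar_c in the frame of fence between -0.23 and 0.23 m and angle between the x axis of saggar_c and the x axis of fence, either way round below 0.1 rad and x of bar in the frame of saggar_c between -0.026 and 0.026 m and y of bar in the frame of saggar_c between -0.032 and 0.032 m and z of bar in the frame of saggar_c between 0.05 and 0.068 m and linear speed of each of bar, saggar_c below 0.02 m/s and x of each of saggar_a, saggar_b in the frame of fence below -0.1 m and contact force between each of saggar_a, saggar_b and board above 1 N))); the robot touches nothing.
It fails at once if a saggar is lifted 15 mm or tipped by more than 0.2 rad (height (world z) of any of saggar_a, saggar_b, saggar_c above 0.027 m or angle between any of saggar_a, saggar_b, saggar_c's own z axis and vertical above 0.2 rad).
It fails at once if a saggar is rammed into the fence (over 50 N) (contact force between any of saggar_a, saggar_b, saggar_c and fence above 50 N).
It fails at once if a bystander is moved by more than 30 mm (a disc by more than 20 mm) (distance of any of cup, bottle, rib, jar from where it was at the start of the episode above 0.03 m or distance of any of disc1, disc2 from where it was at the start of the episode above 0.02 m).
It also fails if it takes over 72 s, if anything falls off the work surface, if the arm or the gripper's body presses on something with over 40 N, if the wrist force passes 120 N, or if a joint passes its speed limit or range.

## Robot

A 6-joint arm with a two-finger parallel gripper is mounted at the origin on the work surface. World frame = base frame: x ahead of the robot, y to its left, z up, the work surface at z = 0. Lengths are in mm, angles in degrees, forces in N, time in s.
With the tool pointing down it reaches from about 275 to 775 mm from the base axis. Payload 14.6 kg.
Tool frame: the origin (TCP) lies between the finger pads; the fingertips stand 14 mm ahead of it and the grasp point (between the pads) lies 5 mm behind it; z points along the fingers, y is the line along which they close (so a half turn about z gives the same grasp; the last joint's range is limited). The gripper opens to 85 mm and grips with 20 to 120 N. Pads are 22 mm wide; open, the fingers measure 114 mm over their backs; the gripper's body (76 mm by 85 mm) begins 54 mm behind the grasp point. The pads swing forward as they close: fully open they stand 13 mm farther back than shut.
Start: joints at [63.524, 15.075, -2.767, 72.158, 0, 81.102], TCP at [158.56, 500.487, 245.278] pointing down, gripper open.
Joint ranges: [-151.79, 151.79], [-50.71, 97.33], [-67.44, 78.34], [-121.81, 120.89], [-77.56, 73.72], [-180, 180]. Speed limits (degrees/s): [108.29, 108.29, 147.25, 159.86, 180, 180].

## Interface

Orientations are given as [roll, pitch, yaw] about the fixed x, y, z axes, in that order (R = Rz(yaw) Ry(pitch) Rx(roll)).
In Python, from plant import ctrl, inverse_kinematics, viewer, job_done, search_frame, pinpoint gives the robot as it stands. The module is installed in compiled form; this text tells all that it offers. Calls block until the motion is done:
- ctrl.movep(position, orientation): joint-space move of the TCP to a pose.
- ctrl.servo_line(position, rate=150, attitude=None, max_force=None): straight line of the TCP; attitude=None keeps the orientation; rate is the mean speed in mm/s. With max_force (N) it stops when the force on the tool has changed by that much, and returns True; else False.
- ctrl.goto_joints(angles): joint-space move.
- ctrl.command_gripper(opening, grasp_force=None): finger opening in mm; grasp_force is the grip in N (None keeps the last); returns when the fingers have stopped.
- ctrl.dwell(seconds).
- inverse_kinematics(position, orientation): joint angles nearest the present ones, or None.
- ctrl.observe(): the state.
- viewer.snapshot(name): name is "scene" or "top"; returns a dict with "frame" (420x560x3 uint8, blue, green, red), "range_z" (420x560 float32, mm along the optical axis (not along the pixel's ray), 0 where there is no reading), "vertical_fov" (degrees; the focal length in pixels is half the picture's height over the tangent of half this angle, whatever the lens; pixels are square), "cx", "cy" (the principal point, pixels), "D" ([k1, k2, p1, p2, k3] as OpenCV has them; the pictures are not rectified), "R" (3x3) and "t" (3): a world point X has camera coordinates R X + t. Camera axes: x right, y down, z forward; pixel columns grow to the right and rows downward; lengths in mm; the calibration is good to about 2 mm. A picture is of the moment at which its call begins.
A pose or a line that the arm cannot do raises ctrl.PlanningError and nothing moves.
- job_done(): hands the job in; it is judged then, once.
Trained networks look in the newest picture that a camera, given by its name, has taken for a name from the list of things; names that differ only in an ending like _2 or _b are one class to them, and where a whole thing is asked for, a point or a joint stands for the part that bears it (a point fixed in the world has none). Each returns a list of dicts, best first, with "score" (0 to 1); they miss things now and then, are a little off and sometimes report something else, mostly with a low value. They report only what shows in the picture. A call takes as long as a camera call.
- search_frame(name, camera): "rect" ([centre column, centre row, width, height] as shares, 0 to 1, of the picture: columns of its width, rows of its height, round what is visible of it).
- pinpoint(name, camera): "at" ([column, row] as shares, 0 to 1, of the picture: columns of its width, rows of its height: a listed point, or the origin of a listed thing).
The state is a dict: "clock": time; "joint_pos": joint angles; "joint_velocities": joint speeds; "joint_torque": joint torques, N m; "eef_pos": TCP position; "orientation": TCP orientation; "wrist_force": force on the tool from outside, world axes, zero at the start; "ft_torque": the same for the moment, N m; "grip_width": finger opening in mm; "grasp_force": force on a finger pad.
Only numpy, scipy, OpenCV 4.12 (cv2) and the standard library are available. Lean on these libraries where they do the work, as an engineer would, in place of code of your own. Each camera call takes 0.05 s, during which the arm holds its last target. There are 200 camera calls.

## Working session

There is one attempt and no reset: what is moved stays moved. The work goes in short steps, each a Python script; the robot and the scene stay as the last script left them, time stands still between calls to the robot, and variables do not carry over. Pictures are saved under pics/ and viewed, at most 10 in all, crops included, and the job is handed in when it is done.

```bash
mkdir -p pics
cat > h.py <<'E'
import numpy as np, cv2
from plant import ctrl, inverse_kinematics, viewer, job_done, search_frame, pinpoint
def K(s):
    f=210/np.tan(np.radians(s["vertical_fov"])/2)
    return np.array([[f,0,s["cx"]],[0,f,s["cy"]],[0,0,1.]])
def ray(s,uv):
    n=cv2.undistortPoints(np.array(uv,float).reshape(-1,1,2),K(s),np.array(s["D"],float)).reshape(-1,2)
    return np.c_[n,np.ones(len(n))]
def onplane(s,uv,z):
    R=np.array(s["R"]);t=np.array(s["t"]);d=ray(s,uv)@R;c=-R.T@t
    return c+d*((z-c[2])/d[:,2])[:,None]
def cloud(s):
    v,u=np.mgrid[0:420,0:560];uv=np.c_[u.ravel(),v.ravel()]
    P=(ray(s,uv)*s["range_z"].ravel()[:,None]-np.array(s["t"]))@np.array(s["R"])
    P[s["range_z"].ravel()==0]=np.nan
    return P.reshape(420,560,3)
E
python3 - <<'E'
from h import *
for n in("scene","top"):
    s=viewer.snapshot(n);cv2.imwrite(f"pics/{n}0.png",s["frame"])
    print(n,-np.array(s["R"]).T@s["t"],s["vertical_fov"],np.mean(s["range_z"]>0))
    np.save(f"{n}.npy",s,allow_pickle=True)
    C=cloud(s)
    for o in("saggar_a","board","fence","tray","bar","disc1","cup","bottle","rib","jar"):
        for d in pinpoint(o,n)[:3]:
            u=np.array(d["at"])*[560,420];c,r=np.clip(u.astype(int),0,[559,419])
            print(o,round(d["score"],2),u.round(1),C[r,c].round(1))
print(ctrl.observe())
E
```

```text
scene [1021.57258072 -657.78924305 1102.20677471] 49.062195034215435 0.9961011904761905
saggar_a 0.78 [236.1 238.3] [ 536.5 -170.8   72.7]
saggar_a 0.73 [272.2 205.7] [544.7 -21.8  69.5]
saggar_a 0.61 [307.  174.6] [553.2 136.4  65. ]
board 0.73 [285.9 213.1] [566.5  13.2  11.6]
fence 0.88 [318.9 230. ] [6.881e+02 4.000e-01 4.960e+01]
tray 0.98 [185.7 305.5] [ 536.6 -379.3   15.2]
bar 0.63 [202.2 314.6] [ 588.3 -371.8   16.5]
disc1 0.51 [171.7 294. ] [ 482.4 -376.5    7.2]
disc1 0.37 [187.9 306.4] [ 541.5 -377.6   12.9]
cup 0.69 [231.  323.9] [ 681.6 -363.3   75.7]
bottle 0.68 [331.5 122.7] [477.5 398.8  41.7]
rib 0.64 [368.7 159.5] [652.2 355.3   9.1]
top [ 329.87886705   27.29826071 1212.2914348 ] 55.154419061800745 0.9961054421768708
saggar_a 0.78 [329.7 225.2] [ 500.3 -142.2   70.4]
saggar_a 0.74 [275.5 230.2] [496.1  13.5  66.1]
saggar_a 0.58 [218.5 226.7] [517.7 176.5  67.8]
board 0.65 [271.7 212. ] [560.8  21.5   7.2]
fence 0.62 [268.1 171. ] [682.7  22.9  45.8]
tray 0.83 [401.7 212.6] [ 533.5 -370.5   21.7]
bar 0.42 [395.9 198.5] [ 579.3 -360.1   14.2]
disc1 0.54 [403.9 216.4
[... 298 characters left out ...]
'clock': 1.1, 'joint_pos': array([ 6.35228507e+01,  1.50736155e+01, -2.76653563e+00,  7.21564924e+01,
       -6.52634116e-04,  8.11031610e+01]), 'joint_velocities': array([-0.01303137,  0.06701608, -0.02790158, -0.03821515, -0.01957678,
        0.09531436]), 'joint_torque': array([ 1.53708486e-03, -6.37435627e+01,  3.84775436e+01,  1.03208829e-03,
       -2.19084279e-05, -2.23480669e-05]), 'eef_pos': array([158.57926963, 500.49955731, 245.29192192]), 'orientation': array([1.79996785e+02, 1.16388212e-03, 1.62419690e+02]), 'wrist_force': array([-0.30054456,  0.39228508, -0.034743  ]), 'ft_torque': array([0.02681301, 0.02354603, 0.01422637]), 'grasp_force': 0.0, 'grip_width': 85.50568435429481}
```

Run:
```python
from h import *
for n in("scene","top"):
    s=np.load(f"{n}.npy",allow_pickle=True).item()
    cv2.imwrite(f"pics/{n}1.png",cv2.resize(s["frame"],(800,600),interpolation=cv2.INTER_CUBIC))
# ortho of lid plane from top: 1px = 1mm
s=np.load("top.npy",allow_pickle=True).item();C=cloud(s)
P=C.reshape(-1,3)
m=(P[:,2]>60)&(P[:,2]<80)&(P[:,0]>400)&(P[:,0]<660)&(np.abs(P[:,1])<260)
for lo,hi in((-260,-70),(-70,90),(90,260)):
    q=P[m&(P[:,1]>lo)&(P[:,1]<hi)]
    print(len(q),np.median(q[:,2]),cv2.minAreaRect(q[:,:2].astype(np.float32)))
```

```text
952 68.51859219378875 ((513.230224609375, -145.41439819335938), (100.51806640625, 80.81089782714844), 79.88209533691406)
948 68.04976842989164 ((507.291748046875, 8.630817413330078), (80.16959381103516, 99.90158081054688), 1.1367210149765015)
952 67.85386357812853 ((530.3743286132812, 182.0201416015625), (101.12969207763672, 80.84827423095703), 80.01526641845703)
```

View pics/scene1.png

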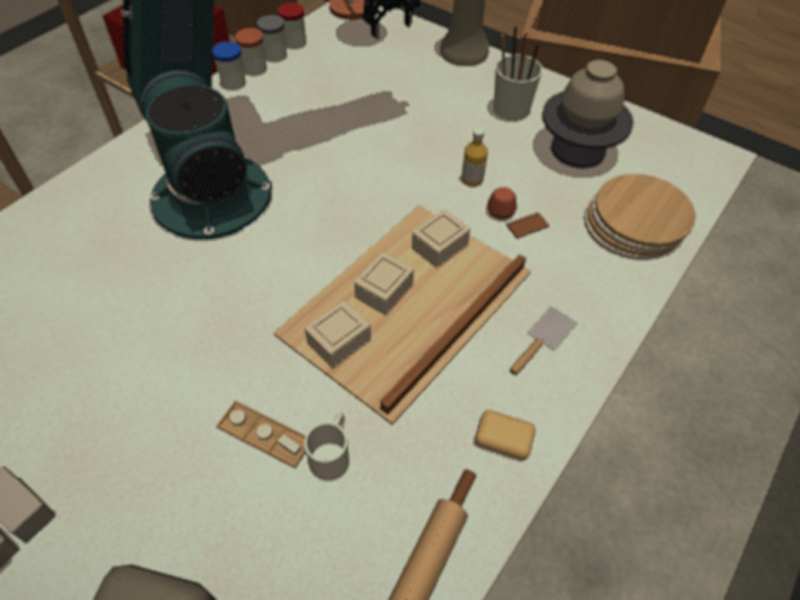

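View pics/top1.png

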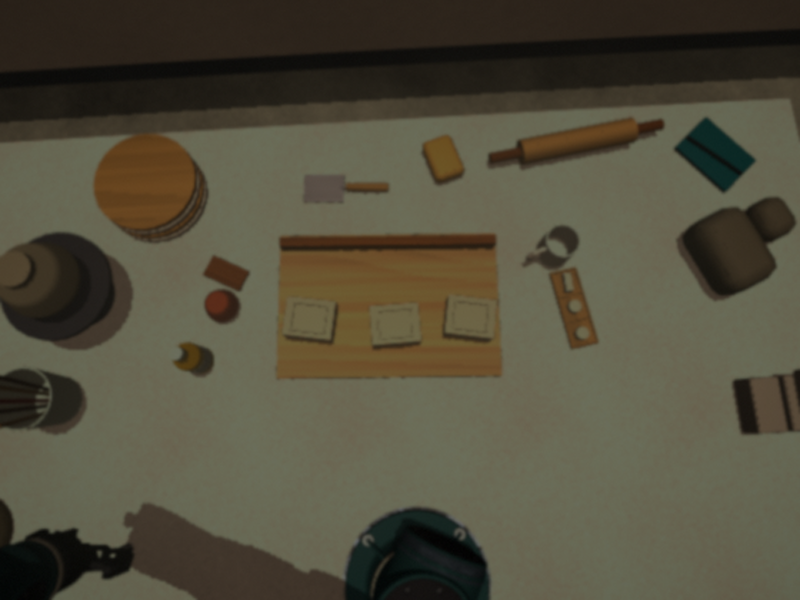

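```bash
python3 - <<'E'
from h import *
for n in("top","scene"):
    s=np.load(f"{n}.npy",allow_pickle=True).item();C=cloud(s);P=C.reshape(-1,3)
    def box(t,x0,x1,y0,y1,z0,z1,m=None):
        k=(P[:,0]>x0)&(P[:,0]<x1)&(P[:,1]>y0)&(P[:,1]<y1)&(P[:,2]>z0)&(P[:,2]<z1)
        if m is not None:k&=m
        q=P[k];r=cv2.minAreaRect(q[:,:2].astype(np.float32));print(n,t,len(q),np.median(q[:,2]).round(1),np.round(r[0],1),np.round(r[1],1),round(r[2],2))
    box("fence",650,760,-260,270,40,60)
    for lo,hi in((-260,-70),(-70,90),(90,260)): box("sag",400,640,lo,hi,66 if n=="scene" else 60,85)
    box("board",380,760,-240,290,8,16)
    box("bar",540,620,-400,-320,15,30)
    box("tray",400,640,-430,-325,5.5,13)
    box("cup",600,740,-400,-270,75,95)
    box("tbl",300,350,-100,100,-20,20)
    # sub image of bar
E
python3 - <<'E'
from h import *
a=np.load("top.npy",allow_pickle=True).item()["frame"][180:260,360:430]
b=np.load("scene.npy",allow_pickle=True).item()["frame"][270:350,150:250]
a=cv2.convertScaleAbs(a,alpha=2)
cv2.imwrite("pics/bar.png",np.hstack([cv2.resize(a,(350,400),interpolation=cv2.INTER_CUBIC),cv2.resize(b,(440,400)[::1],interpolation=cv2.INTER_CUBIC)]))
E
```

```text
top fence 1026 46.5 [689.   11.7] [457.1  22.1] 87.16
top sag 952 68.5 [ 513.2 -145.4] [100.5  80.8] 79.88
top sag 948 68.0 [507.3   8.6] [80.2 99.9] 1.14
top sag 952 67.9 [530.4 182. ] [101.1  80.8] 80.02
top board 9920 11.8 [582.9  17.9] [470.4 357. ] 87.17
top bar 77 20.1 [ 582.6 -362.8] [81.9 33.9] 32.39
top tray 459 7.7 [ 512.8 -375.8] [101.5 221.5] 88.89
top cup 155 84.4 [ 655.7 -344.7] [68.9 70.5] 60.52
top tbl 1164 -0.3 [ 3.25e+02 -1.00e-01] [199.6  49.9] 89.95
scene fence 1060 47.1 [688.3  15.6] [459.8  23.7] 86.9
scene sag 818 69.3 [ 512.  -142.5] [99.9 82. ] 79.52
scene sag 693 69.6 [507.4  11. ] [ 80.2 102.6] 1.14
scene sag 476 68.5 [531.2 182.8] [101.7  81.2] 79.49
scene board 7735 12.4 [558.7  17.5] [478.4 312.1] 87.03
scene bar 111 20.0 [ 570.9 -364.7] [61.4 19.1] 4.07
scene tray 682 7.6 [ 520.  -374.6] [236.7  98.5] 0.14
scene cup 238 84.3 [ 656.6 -338.5] [80.1 72.2] 65.92
scene tbl 758 -0.8 [ 3.251e+02 -1.000e-01] [ 49.7 199.7] 0.16
```

View pics/bar.png

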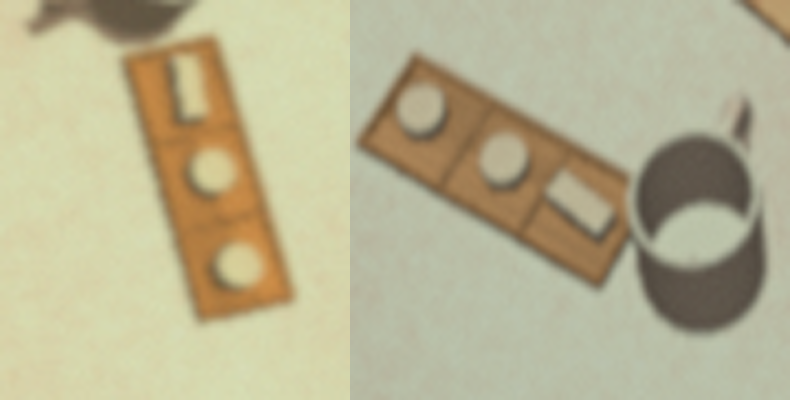

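```bash
python3 - <<'E'
from h import *
for n,(r0,r1,c0,c1) in {"top":(183,215,383,412),"scene":(295,325,185,222)}.items():
    s=np.load(f"{n}.npy",allow_pickle=True).item();f=s["frame"].astype(float)
    sat=(f[...,2]-f[...,0])/np.maximum(f[...,2],1)
    np.set_printoptions(linewidth=200); 
    m=np.zeros(f.shape[:2],np.uint8)
    m[r0:r1,c0:c1]=(sat<0.36)[r0:r1,c0:c1]&(f[...,2]>0.7*np.percentile(f[r0:r1,c0:c1,2],95))[r0:r1,c0:c1]
    k,l,st,ce=cv2.connectedComponentsWithStats(m)
    for i in range(1,k):
        if st[i,4]<15: continue
        vu=np.argwhere(l==i);w=onplane(s,vu[:,::-1],20)
        r=cv2.minAreaRect(w[:,:2].astype(np.float32))
        cv=np.cov(w[:,:2].T);e,V=np.linalg.eigh(cv);C=cloud(s)[l==i]
        print(n,st[i],w.mean(0).round(1),np.round(np.sqrt(12*e),1),np.degrees(np.arctan2(V[1,1],V[0,1])).round(1),np.median(C,0).round(1))
    C=cloud(s);k=(C[...,2]>30)&(C[...,0]>580)&(C[...,0]<650)&(C[...,1]<-270)&(C[...,1]>-345)
    q=C[k];print("cup/handle min x",q[:,0].min(), q[q[:,0].argmin()].round(1), "y>-306:",q[q[:,1]>-306].round(0)[:6].tolist())
E
cat > nudge.py <<'E'
from h import *
S=[(530.8,182.4,-10.2),(507.4,9.8,1.1),(512.6,-144,-10.3)]
Z=34
def pt(s,dx,z=Z):
    t=np.radians(s[2]);return [s[0]+dx*np.cos(t),s[1]+dx*np.sin(t),z]
if __name__=="__main__":
    for i,s in enumerate(S):
        a=[180,0,s[2]+180]
        if i==0:
            ctrl.movep(pt(s,-80,240),a);ctrl.command_gripper(45)
            ctrl.servo_line(pt(s,-66),rate=200)
        else: ctrl.servo_line(pt(s,-66),rate=140,attitude=a)
        f0=ctrl.observe()["wrist_force"]
        hit=ctrl.servo_line(pt(s,-42),rate=20,max_force=4.5)
        o=ctrl.observe();p=o["eef_pos"];t=np.radians(s[2]);d=np.array([np.cos(t),np.sin(t)])
        print(i,hit,"adv",((p[:2]-s[:2])@d).round(1),p.round(1),"F",(o["wrist_force"]-f0).round(2),o["grip_width"],o["clock"],flush=True)
        ctrl.servo_line(pt(s,-70),rate=80)
E
python3 nudge.py
```

```text
top [383 183  29  32 341] [ 583.7 -367.8   20. ] [ 82.5 133.4] 123.8 [nan nan nan]
top [394 191   7  13  58] [ 580.4 -365.2   20. ] [14.4 38.5] -176.2 [ 580.5 -365.8   20.3]
top [398 211   8   4  28] [ 531.6 -372.9   20. ] [11.5 22.7] 91.9 [ 531.3 -374.2   18.4]
cup/handle min x 619.3245574098828 [ 619.3 -336.6   59.4] y>-306: [[644.0, -302.0, 76.0], [643.0, -304.0, 79.0], [643.0, -294.0, 72.0], [643.0, -297.0, 73.0], [641.0, -299.0, 77.0], [641.0, -302.0, 77.0]]
scene [193 295  29  30 268] [ 591.2 -338.7   20. ] [46.8 96.8] 152.2 [nan nan nan]
scene [185 296   6  11  45] [ 534.5 -369.2   20. ] [13.4 24.9] 132.6 [ 534.  -367.9   17.6]
scene [194 304  16  13 106] [ 581.  -364.5   20. ] [17.4 41.4] -177.7 [ 580.6 -364.4   20. ]
scene [185 316  15   9  68] [ 578.9 -406.    20. ] [14.9 35.2] -164.7 [ 570.2 -401.1    0.6]
cup/handle min x 620.3668963845703 [ 620.4 -338.1   85.3] y>-306: [[630.0, -284.0, 65.0], [634.0, -284.0, 69.0], [636.0, -283.0, 69.0], [637.0, -280.0, 67.0], [635.0, -275.0, 56.0], [634.0, -288.0, 71.0]]
0 False adv -41.9 [489.6 189.9  34.1] F [ 0.41  0.72 -0.2 ] 44.779227835313705 5.6667
1 False adv -41.9 [465.5   9.   34.1] F [ 1.22  0.57 -0.04] 45.229504645957846 9.0083
2 True adv -51.7 [ 461.8 -134.7   33.6] F [-0.05 -0.04  1.98] 44.946864770176 11.4333
```

```bash
cat >> h.py <<'E'
def saggars(n="top"):
    s=viewer.snapshot(n);P=cloud(s).reshape(-1,3);out=[]
    for lo,hi in((90,260),(-70,90),(-260,-70)):
        q=P[(P[:,0]>400)&(P[:,0]<672)&(P[:,1]>lo)&(P[:,1]<hi)&(P[:,2]>60)&(P[:,2]<80)]
        r=cv2.minAreaRect(q[:,:2].astype(np.float32));a=r[2] if r[1][0]<r[1][1] else r[2]-90
        out.append(np.r_[r[0],a,r[1]].round(1))
    return out
E
python3 - <<'E'
from h import *
from nudge import S,pt
print(*saggars(),sep="\n");print(ctrl.observe()["eef_pos"])
for i in (2,):
    s=S[i]
    ctrl.servo_line(pt(s,-55),rate=80)
    f0=ctrl.observe()["wrist_force"]
    for d in(-51,-49,-47,-45):
        h=ctrl.servo_line(pt(s,d),rate=12,max_force=14);o=ctrl.observe();print(d,h,(o["wrist_force"]-f0).round(2),o["eef_pos"].round(1),o["clock"])
    ctrl.servo_line(pt(s,-75),rate=80)
print(*saggars(),sep="\n")
E
```

```text
[542.7 179.7 -10.2 100.2  81.4]
[518.5   8.8   1.1  80.4  99.7]
[504.8 -95.2  65.   31.9 127.5]
[ 443.95630777 -131.61933225   34.14864464]
-51 False [-0.34  0.39 -0.99] [ 462.3 -134.8   34. ] 12.6833
-49 False [-4.76  1.04 -0.07] [ 464.  -135.1   33.9] 13.0
-47 False [-2.61  0.63 -1.57] [ 466.4 -135.6   33.9] 13.3167
-45 False [-2.89  0.76 -0.8 ] [ 468.5 -136.    34. ] 13.6333
[542.3 179.7 -10.3 100.3  80.5]
[518.8   8.8   0.9  80.4  99.9]
[504.  -97.3  66.6  35.  138.9]
```

```bash
cat > push.py <<'E'
from h import *
F=np.array([688.6,13.5]);TH=-3.0;t=np.radians(TH)
M=np.array([[np.cos(t),-np.sin(t)],[np.sin(t),np.cos(t)]])
def w(x,y,z=34): return [*(F+M@[x,y]),z]
def f(p): return M.T@(np.array(p[:2])-F)
E
python3 - <<'E'
from push import *
c=f([518.5,-145]);y=c[1];print(c)
ctrl.servo_line(w(c[0]-66,y),rate=60,attitude=[180,0,TH+180])
def go(x,r,m):
    h=ctrl.servo_line(w(x,y),rate=r,max_force=m);o=ctrl.observe();print(x,h,f(o["eef_pos"]).round(1),o["wrist_force"].round(1),o["clock"],flush=True);return h
h=go(c[0]-38,20,4.5)
if h:
    go(-112,40,20)
    if go(-97,12,14)==False: print("no fence contact")
    ctrl.servo_line(w(-150,y),rate=80);ctrl.servo_line(w(-230,y,160),rate=150)
    ctrl.movep([430,-380,200],[180,0,183])
    print(*saggars("scene"),sep="\n");print(*saggars(),sep="\n");print(ctrl.observe()["clock"])
    print(viewer and cv2.imwrite("pics/home.png",cv2.resize(viewer.snapshot("top")["frame"][140:300,180:440],(800,492))))
E
```

```text
[-161.5716348  -167.18512742]
-199.57163479724642 False [-199.7 -167.1] [-3.8  1.6 -0.9] 16.2
```

Run:
```python
from push import *
from nudge import pt
y=-167.2
def steps(fn,ds,tag):
    f0=ctrl.observe()["wrist_force"];L=[]
    for d in ds:
        ctrl.servo_line(fn(d),rate=25);L.append(np.hypot(*(ctrl.observe()["wrist_force"]-f0)[:2]).round(1))
    print(tag,L,ctrl.observe()["clock"],flush=True)
ctrl.servo_line(w(-206,y),rate=60)
print(saggars("top")[:2])
steps(lambda d:w(d,y),[-199,-197,-195,-193,-191,-189],"C3")
ctrl.servo_line(w(-225,y),rate=100)
for tag,s in(("mid",(518.7,8.8,1.0)),("left",(542.5,179.8,-10.2))):
    ctrl.servo_line(pt(s,-62),rate=160,attitude=[180,0,s[2]+180])
    steps(lambda d:pt(s,d),[-51,-49,-47,-45,-43],tag)
    ctrl.servo_line(pt(s,-70),rate=100)
print(*saggars("top"),sep="\n")
```

```text
[array([542.1, 179.9,  -9.8, 100.8,  80.3]), array([518.3,   8.9,   0.9,  80. ,  99.7])]
C3 [np.float64(0.2), np.float64(3.2), np.float64(3.3), np.float64(2.1), np.float64(2.9), np.float64(1.1)] 18.1917
mid [np.float64(1.2), np.float64(0.4), np.float64(1.1), np.float64(1.0), np.float64(0.1)] 21.375
left [np.float64(2.7), np.float64(2.0), np.float64(0.9), np.float64(1.6), np.float64(0.8)] 24.7
[523.9 164.7  80.2  65.5 134.8]
[529.5   9.1   0.8  80.7  99.9]
[ 544.  -146.5   -3.3  100.3   80.1]
```

Run:
```python
from push import *
from nudge import pt
for tag,s in(("left",(551,178.5,-10.0)),("mid",(529.7,9.1,.9)),("C3",(544,-146.5,-3.2))):
    ctrl.servo_line(pt(s,-58),rate=160,attitude=[180,0,s[2]+180])
    L=[]
    d=-58
    for thr in (3.2,4.5):
        h=ctrl.servo_line(pt(s,-45),rate=20,max_force=thr);o=ctrl.observe();p=o["eef_pos"][:2]-s[:2]
        L.append((thr,h,round(float(p@[np.cos(np.radians(s[2])),np.sin(np.radians(s[2]))]),1)))
        if not h: break
        ctrl.servo_line(pt(s,-58),rate=60)
    print(tag,L,o["clock"],flush=True)
    ctrl.servo_line(pt(s,-62),rate=100)
```

```text
left [(3.2, False, -45.0)] 26.2417
mid [(3.2, False, -44.9)] 28.6417
C3 [(3.2, True, -52.3), (4.5, True, -50.4)] 31.175
```

Run:
```python
from push import *
y=f([544.5,-146.5])[1]
ctrl.servo_line(w(-204,y),rate=60,attitude=[180,0,TH+180])
def go(x,r,m):
    h=ctrl.servo_line(w(x,y),rate=r,max_force=m);o=ctrl.observe();print(x,h,f(o["eef_pos"]).round(1),o["wrist_force"].round(1),o["clock"],flush=True);return h
go(-112,40,20)
go(-98,12,14)
ctrl.servo_line(w(-125,y),rate=100);ctrl.servo_line(w(-200,y,110),rate=180)
print(*saggars("scene"),sep="\n");print(*saggars(),sep="\n");print(ctrl.observe()["clock"])
cv2.imwrite("pics/home.png",cv2.resize(viewer.snapshot("scene")["frame"][120:300,180:400],(733,600)))
```

```text
-112 False [-112.1 -167.3] [-4.4  0.3 -1.9] 34.3917
-98 True [-102.4 -167.2] [ 0.7  0.5 -0.2] 35.2583
[561.  178.5  -9.8 104.8  81.4]
[556.5 -32.5  50.9  80.8 102.9]
[ 607.4 -135.1   87.3  125.2  127.7]
[560.2 176.9 -10.1 100.9  81.3]
[556.7 -35.5  51.6  80.1 100.9]
[ 608.3 -114.6   63.3   74.7  164.8]
36.4667
```

View pics/home.png

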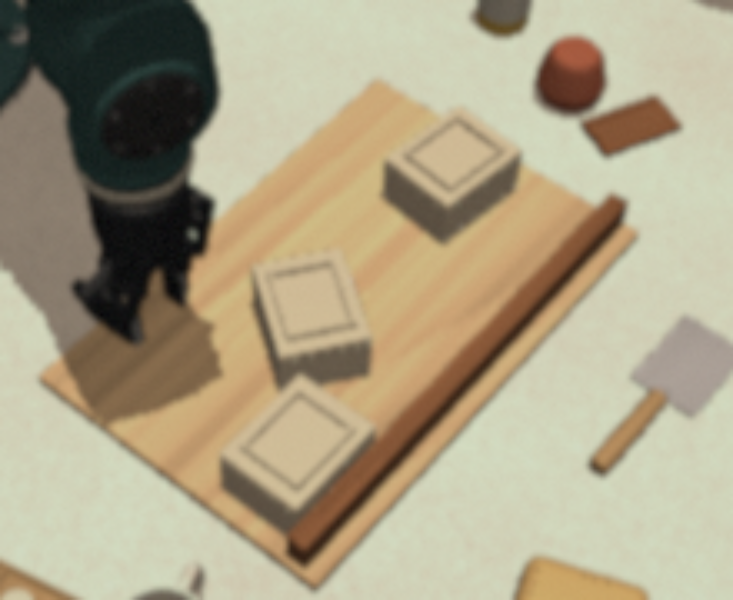

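Run:
```python
from push import *
for n in("top","scene"):
    s=viewer.snapshot(n);P=cloud(s).reshape(-1,3);q=P[(P[:,2]>(60 if n=="top" else 66))&(P[:,2]<80)]
    g=(q[:,:2]-F)@M
    fe=P[(P[:,2]>40)&(P[:,2]<60)&(P[:,0]>655)&(P[:,0]<720)&(abs(P[:,1])<250)]
    fr=cv2.minAreaRect(fe[:,:2].astype(np.float32));print(n,"fence",np.round(fr[0],1),np.round(fr[1],1),round(fr[2],2))
    k=(g[:,0]>-100)&(g[:,0]<-5)&(g[:,1]<-105)&(g[:,1]>-240)
    r=cv2.minAreaRect(g[k].astype(np.float32));print(n,np.round(r[0],1),np.round(r[1],1),round(r[2],1))
    k=(g[:,0]>-105)&(g[:,0]<-5)&(g[:,1]<-130)&(g[:,1]>-200)
    print("near/far x_f",np.percentile(g[k][:,0],[1,99]).round(1))
print(ctrl.observe()["clock"])
```

```text
top fence [681.9  21.3] [439.2  37.9] 87.11
top [ -49.7 -158. ] [81.3 78.6] 89.5
near/far x_f [-88.1 -11.2]
scene fence [689.4  14.7] [458.8  33.2] 85.32
scene [ -49.3 -164.9] [101.5  81. ] 90.0
near/far x_f [-88.5 -10.6]
36.6167
```

Run:
```python
from push import *
p=ctrl.observe()["eef_pos"]
ctrl.servo_line([p[0],p[1],170],rate=200)
b=np.array([580.7,-364.8]);g=b-5*np.array([np.cos(np.radians(3)),np.sin(np.radians(3))])
ctrl.movep([*g,150],[180,0,183]);ctrl.command_gripper(40)
ctrl.servo_line([*g,60],rate=150)
print("down",ctrl.servo_line([*g,24],rate=50,max_force=12),ctrl.observe()["eef_pos"].round(1))
ctrl.command_gripper(5,35)
o=ctrl.observe();print(o["grip_width"],o["grasp_force"],o["clock"],flush=True)
ctrl.servo_line([*g,150],rate=150)
o=ctrl.observe();print(o["grip_width"],o["grasp_force"],o["clock"])
s=viewer.snapshot("scene");cv2.imwrite("pics/lift.png",cv2.resize(s["frame"][200:340,130:320],(800,590)))
```

```text
down False [ 575.8 -365.2   24.2]
14.964489775476373 35.56318759918213 40.2
14.595616282303052 35.02048373222351 41.1917
```

View pics/lift.png

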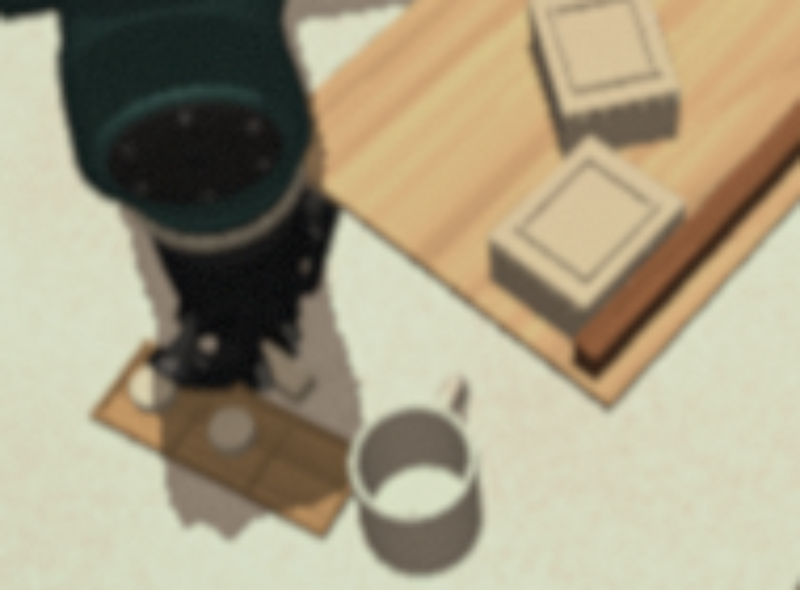

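The bar is in the fingers at (290,370), its pocket is empty, and the discs and mug are in place. Next I place the bar.

Run:
```python
from push import *
a=[180,0,177]
ctrl.movep(w(-54.5,-166,160),a)
ctrl.servo_line(w(-54.5,-166,100),rate=120)
print("down",ctrl.servo_line(w(-54.5,-166,87.5),rate=15,max_force=5),ctrl.observe()["eef_pos"].round(1))
ctrl.command_gripper(34);ctrl.dwell(.2)
ctrl.servo_line(w(-54.5,-166,170),rate=120)
ctrl.movep([430,-60,230],a)
for n in("top","scene"):
    s=viewer.snapshot(n);C=cloud(s);g=C.copy();g[...,:2]=(C[...,:2]-F)@M
    k=(g[...,2]>79)&(g[...,2]<92)&(g[...,0]>-90)&(g[...,0]<-10)&(g[...,1]<-110)&(g[...,1]>-220)
    q=g[k];print(n,len(q),np.median(q,0).round(1),q.min(0).round(1),q.max(0).round(1))
    k=(g[...,2]>66)&(g[...,2]<80)&(g[...,0]>-96)&(g[...,0]<-5)&(g[...,1]<-105)&(g[...,1]>-225)
    r=cv2.minAreaRect(g[k][:,:2].astype(np.float32));print("sag",np.round(r[0],1),np.round(r[1],1),round(r[2],1))
print(ctrl.observe()["clock"])
s=viewer.snapshot("scene");cv2.imwrite("pics/end.png",cv2.resize(s["frame"][120:300,180:400],(733,600)))
```

```text
down True [ 625.3 -149.4   88.4]
top 14 [ -31.6 -169.3   83.6] [ -35.1 -175.1   81. ] [ -28.  -160.8   87. ]
sag [ -26.3 -177.1] [77.9 32. ] 88.0
scene 95 [ -49.3 -165.5   84.1] [ -70.3 -174.2   79.6] [ -28.8 -131.1   88.5]
sag [ -49.1 -164.4] [ 80.6 100.8] 0.1
45.8667
```

View pics/end.png

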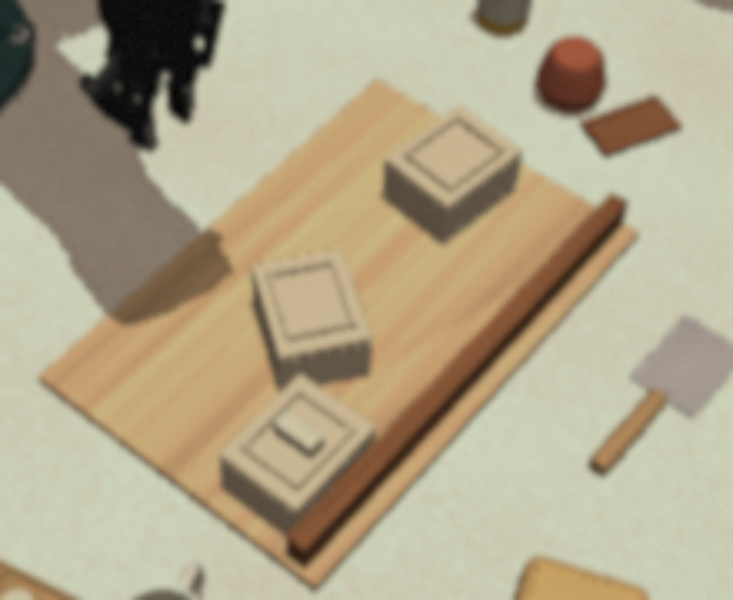

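The picture shows the bar flat in the dish at (300,435), with its top at z = 84. The loaded saggar is square against the fence. The two empties are clear of the fence, at (310,310) and (455,165).

```bash
python3 -c "
from h import *
print(job_done())"
```

```text
the job is handed in; nothing more can be done
None
```

I handed the job in with the right-hand saggar, the loaded one, square against the fence at about 49 mm from its centre line (home is 50) and the bar flat in its lid dish; both empties are on the board clear of the fence, but I brushed the middle one while moving past, so it sits turned about 50° and roughly 130 mm from the fence's centre line.

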